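# Cover the wax pot and slide it to the heater's click stop

## Robot

A 6-joint arm with a two-finger parallel gripper is mounted at the origin on the work surface. World frame = base frame: x ahead of the robot, y to its left, z up, the work surface at z = 0. Lengths are in mm, angles in rad, forces in N, time in s.
With the tool pointing down it reaches from about 275 to 750 mm from the base axis. Payload 10.2 kg.
Tool frame: the origin (TCP) lies between the finger pads; the fingertips stand 14 mm ahead of it and the grasp point (between the pads) lies 5 mm behind it (tip_reach is the distance from the TCP to the fingertips, in mm); z points along the fingers, y is the line along which they close (so a half turn about z gives the same grasp; the last joint's range is limited). The gripper opens to 85 mm and grips with 20 to 120 N. Pads are 22 mm wide; open, the fingers measure 114 mm over their backs; the gripper's body (76 mm by 85 mm) begins 54 mm behind the grasp point. The pads swing forward as they close: fully open they stand 13 mm farther back than shut.
Start: joints at [-0.223, 0.313, 1.498, -0, 1.331, -0.223], TCP at [525.006, -0.014, 245.294] pointing down, gripper open.
Joint ranges: [-2.94, 2.94], [-0.97, 2.17], [0.19, 2.56], [-1.23, 4.37], [0.02, 3.11], [-2.88, 2.88]. Speed limits (rad/s): [2.39, 2.39, 3.01, 3.14, 3.14, 3.14].

## Interface

Orientations are given as a unit quaternion [w, x, y, z].
In Python, from rig import * gives the robot as it stands.
- The arm moves only by the tool arm_command, never from a script. Its argument "steps" is a list that holds one entry, the list of rows, each a list of 7 numbers: the opening, from 0 (shut) to 1 (fully open), then the shift along the tool's x, y, z each as a share of 0.05 m, from -1 to 1, then the turn, a rotation vector about the tool's x, y, z each as a share of 0.15 rad, from -1 to 1. A call has 1 to 8 rows; each row shifts and turns the commanded pose from where the row before left it, along the tool's axes as they then stand; what a row does not reach is not made up. A row lasts 1/8 s, in which the tool goes at most 62.5 mm and 10.7 degrees, less where a joint would pass 70% of its speed; a pose out of reach is approached as far as the arm can. A call with a number of a shift or a turn outside -1 to 1 is refused whole. A call with a gripper value outside its range is refused whole. The fingers move at their own pace and stop on an object; "squeeze" is the grip in N (left out, the last holds). Time passes only in rows, so rows that do not move let the fingers close. It gives the time, the measured TCP pose, the force, the opening and the grip force at its end, in the units of the state.
- sense(): the state, without advancing time (a new reading comes with each control period).
- capture(name): name is "scene" or "side" or "wrist"; returns the picture (420x560x3 uint8, red, green, blue); there is no depth.
- get_calibration(name): a dict with "intrinsics" (3x3 intrinsics, pixels), "rvec" (rotation vector, rad) and "tvec" (3), from world to camera coordinates, as OpenCV has them; the wrist camera has in their place "T_tool_cam" (4x4, takes a point from camera to tool coordinates, whose origin is the TCP and whose axes are the flange's). Camera axes: x right, y down, z forward; pixel columns grow to the right and rows downward; lengths in mm; the calibration is good to about 2 mm. A picture is of the moment at which its call begins: read the wrist's pose just before it. get_calibration takes no time and is no camera call.
- finish_job(): hands the job in; it is judged then, once.
The state is a dict: "time_s": time; "joints": joint angles; "dq": joint speeds; "tau": joint torques, N m; "eef_pos": TCP position; "ee_rot": TCP orientation; "force": force on the tool from outside, world axes, zero at the start; "wrist_torque": the same for the moment, N m; "grip_width": opening from 0.0 (shut) to 1.0 (fully open); "grip_force": force on a finger pad.
Only numpy, scipy, OpenCV 4.12 (cv2) and the standard library are available. Lean on these libraries where they do the work, as an engineer would, in place of code of your own. Each camera call takes 0.05 s, during which the arm holds its last target. There are 200 camera calls.

## Task

Put the lid that fits onto the wax pot so that it sits seated and level, and let go of the lid. Then take the carriage by its upright black grip and slide it along the rail towards the heater until you feel the ball detent click into its notch; stop there and finish still holding the grip, with the carriage at rest in the notch. Leave the other things on the bench as they are.

Things in the scene. Friction and masses are not known exactly. Their poses are not given: they have to be found in the camera images.
- rail: Fixed aluminium slide, 390 mm long (its y), 90 mm wide (x), 34 mm high; origin: centre of its footprint, on the bench. The carriage goes along its +y. On its +x side is the fixed heater, a grey block with a copper-barred face; its head spans x +70 to +110, y -40 to +56, z 47 to 109 mm in this frame. The notch differs each time: it is met with the carriage origin at y between +25 and +75 mm.
- carriage: Steel plate 80 mm (x) by 170 mm (y) by 10 mm on the rail; origin: centre of its underside, 32 mm above the bench, axes as the rail's. Slides only along the rail's y with about 1 N friction, its origin from y = -100 to +100 mm in the rail's frame between hard stops; starts between -100 and -60 mm. The pot is centred at its y = -42.5 mm, the upright grip at y = +42.5 mm.
- pot_rim (a point): Centre of the pot's mouth, at rim height, 87 mm above the bench. The pot is a round steel cup fixed on the carriage, 72 mm across outside, 66 mm inside, 45 mm tall.
- grip_top (a point): Centre of the top of the upright black grip fixed on the carriage: a bar 14 mm wide in the carriage's x, 30 mm long in y, standing 60 mm above the plate; its top is 102 mm above the bench. Take it from above across its 14 mm width.
- detent_ball (a joint): Drop of the spring ball under the carriage (m): 0 to 0.001 while it rides on the plain track, about 0.004 in the bottom of the notch. The V notch takes hold about 7 mm either side of its middle and pulls the carriage to its middle with about 4 to 7 N, more than the friction: a carriage let go inside it centres itself.
- lid: The lid that fits, loose on the bench left or right of the rail: aluminium disc 76 mm across, 5 mm thick; below it a centring plug 60 mm across, 6 mm deep; above it a round wooden knob 20 mm across, 28 mm tall (11 to 39 mm above the origin). Origin: centre of the plug's underside, on the bench at the start. 50 to 100 g. Seated, its origin is 6 mm below the rim.
- small_lid: Bystander: a like lid for another pot, too small, 54 mm across, on the other side of the rail. Origin: centre of its underside.
- caliper: Bystander: calliper 200 mm long lying flat between robot and rail; origin under its middle.
- jar: Bystander: glass jar, 56 mm across, 75 mm tall; origin under its centre.
- mandrel: Bystander: upright tapered steel ring mandrel on a round wooden foot, 68 mm across, 170 mm tall; origin under its centre.
- spool: Bystander: copper wire spool, 48 mm across, 30 mm tall; origin under its centre.
- ring_box: Bystander: white ring box 50 mm square, 34 mm tall; origin under its centre.
- burnisher: Bystander: a slim hand tool, 170 mm long, lying flat; origin near its middle.
- bench_block: Bystander: steel bench block 75 mm square, 22 mm thick; origin under its centre.
There are look-alikes about, which are no part of the job. What is shaped like the lid but red or turquoise is not meant.

How it is judged (in metres and radians):
On the way, in this order (a step that is already met when the one before it is completed fails the run):
1. the fitting lid sits seated and level on the pot and is let go (z of lid in the frame of pot_rim between -0.0085 and -0.0035 m and horizontal distance between lid and pot_rim below 0.005 m and angle between lid's own z axis and vertical below 0.05 rad and contact force between the fingers and lid below 0.05 N and contact force between lid and carriage above 0.1 N), for 0.2 s.
2. the carriage, held by its grip, has clicked into the notch (value of joint detent_ball above 0.0025 m and linear speed of carriage below 0.01 m/s and contact force between the fingers and carriage above 2 N), for 0.2 s.
At the end, for the whole second after the job is handed in: Ball dropped over 2.5 mm (carriage within about 2.5 mm of mid-notch), carriage at rest (under 5 mm/s), held by the fingers with over 2 N, which do not touch the lid; lid on the pot within 5 mm of centre, origin 3.5 to 8.5 mm below the rim, tilt under 0.05 rad (value of joint detent_ball above 0.0025 m and linear speed of carriage below 0.005 m/s and contact force between the fingers and carriage above 2 N and z of lid in the frame of pot_rim between -0.0085 and -0.0035 m and horizontal distance between lid and pot_rim below 0.005 m and angle between lid's own z axis and vertical below 0.05 rad and contact force between the fingers and lid below 0.05 N); the arm keeps its last pose, push and grip.
It fails at once if a bystander is disturbed (moved more than 30 mm) (distance of any of small_lid, caliper, jar, mandrel, spool, ring_box, burnisher, bench_block from where it was at the start of the episode above 0.03 m).
It also fails if it takes over 72 s, if anything falls off the work surface, if the arm or the gripper's body presses on something with over 40 N, if the wrist force passes 120 N, or if a joint passes its speed limit or range.

## Working session

There is one attempt and no reset: what is moved stays moved. The work goes in short steps, Python scripts to look and compute and a tool call to move; the robot and the scene stay as the last step left them, time stands still between calls to the robot, and variables do not carry over. Pictures are saved under pics/ and viewed, at most 10 in all, crops included, and the job is handed in when it is done.

Besides the shell and the picture viewer there is one more tool, called as a command line: name --argument value ..., lists and objects as JSON in quotes. arm_command: Moves the arm, as the interface text tells. Its arguments: {"type":"object","properties":{"steps":{"type":"array"},"squeeze":{"type":"number"}},"required":["steps"]}

```bash
mkdir -p pics
python3 - <<'E'
from rig import *
import cv2,numpy as np
for n in ["scene","side","wrist"]:
    im=capture(n); cv2.imwrite(f"pics/{n}0.png",im[:,:,::-1]); 
    c=get_calibration(n); print(n,{k:np.round(v,3).tolist() for k,v in c.items()})
s=sense();print(s)
E
```

```text
scene {'intrinsics': [[426.304, 0.0, 283.156], [0.0, 426.304, 208.862], [0.0, 0.0, 1.0]], 'rvec': [2.516, 0.78, -0.215], 'tvec': [-463.283, -238.316, 1194.587]}
side {'intrinsics': [[461.579, 0.0, 270.268], [0.0, 461.579, 200.27], [0.0, 0.0, 1.0]], 'rvec': [2.009, -0.749, 0.448], 'tvec': [-420.898, 247.103, 1113.499]}
wrist {'intrinsics': [[294.995, 0.0, 283.538], [0.0, 294.995, 211.704], [0.0, 0.0, 1.0]], 'T_tool_cam': [[-0.001, -0.948, -0.319, 82.643], [1.0, -0.001, -0.0, 1.602], [-0.0, -0.319, 0.948, -128.164], [0.0, 0.0, 0.0, 1.0]]}
{'time_s': 0.15, 'joints': array([-2.23397843e-01,  3.13322010e-01,  1.49822626e+00, -8.83390324e-08,
        1.33103633e+00, -2.23393733e-01]), 'dq': array([ 3.36053599e-04, -2.24037886e-03, -3.71830047e-03, -1.02009649e-03,
        4.53443065e-04,  8.51189616e-05]), 'tau': array([ 1.79854873e-03, -4.12368500e+01, -2.59796566e+01, -1.57318855e-04,
        3.17765021e-03, -3.62555340e-05]), 'eef_pos': array([5.24823606e+02, 2.90201723e-02, 2.44879936e+02]), 'ee_rot': array([-4.19663740e-04,  7.07108140e-01,  7.07105248e-01, -2.64330786e-04]), 'force': array([-0.33464384, -0.39401696,  0.33553136]), 'wrist_torque': array([-0.02030302,  0.04733185, -0.06916217]), 'grip_force': 0.0, 'grip_width': 1.0014770493404377}
```

View pics/scene0.png

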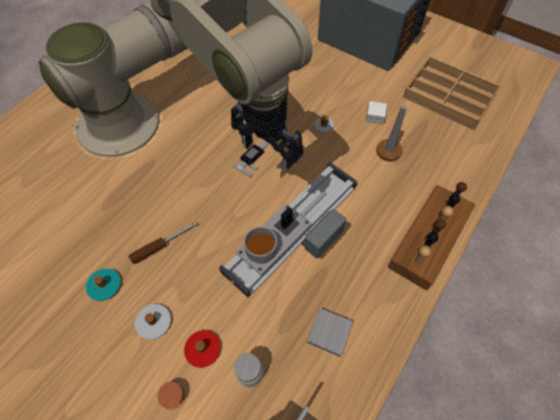

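View pics/side0.png

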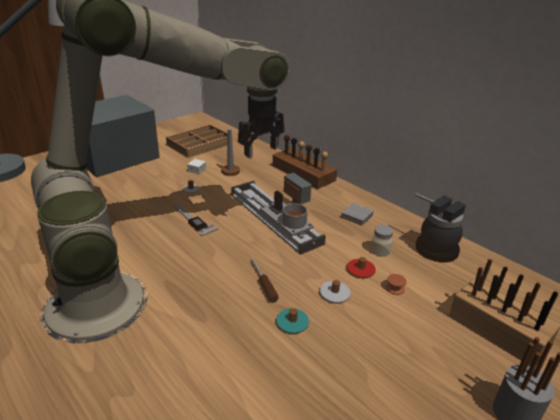

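The scene view shows four lid shapes: turquoise (103,284), silver (153,321), red (202,348) and a small silver one (324,124). The silver one at (153,321), seen at (335,290) in the side view, is plain aluminium and full size, so it fits the description. The pot is at (261,245) and the grip at (287,216). I'll confirm this with an enlarged montage.

Run:
```python
import cv2,numpy as np
a=cv2.imread("pics/scene0.png");b=cv2.imread("pics/side0.png")
f=lambda im,x,y,w,h,W,H:cv2.resize(im[y:y+h,x:x+w],(W,H),interpolation=cv2.INTER_CUBIC)
m=np.vstack([np.hstack([f(a,220,160,140,130,323,300),f(a,120,295,70,50,420,300)[:,:238],f(a,300,105,50,63,238,300)]),
 np.hstack([f(b,225,165,110,90,366,300),f(b,305,270,65,45,433,300)])])
cv2.imwrite("pics/m1.png",m) if m.shape[1]<=800 else print(m.shape)
```

```text
(no output)
```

View pics/m1.png

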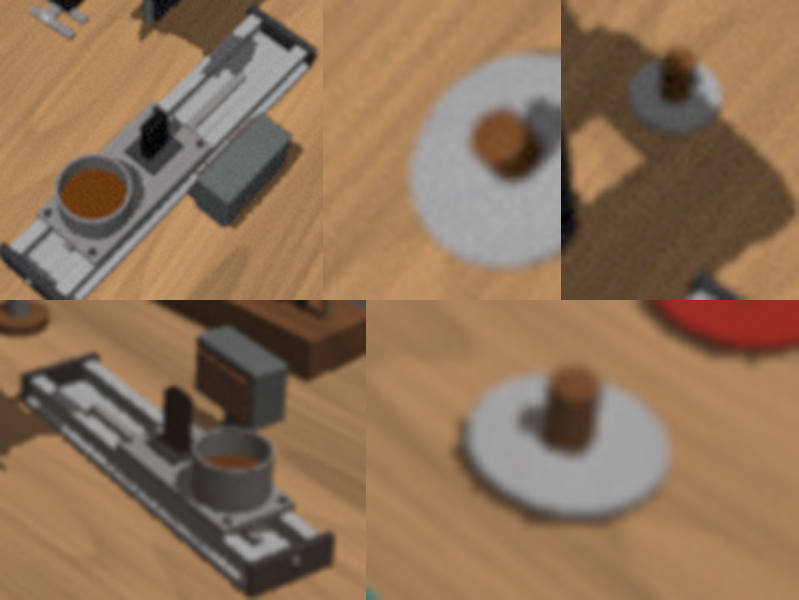

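View pics/wrist0.png

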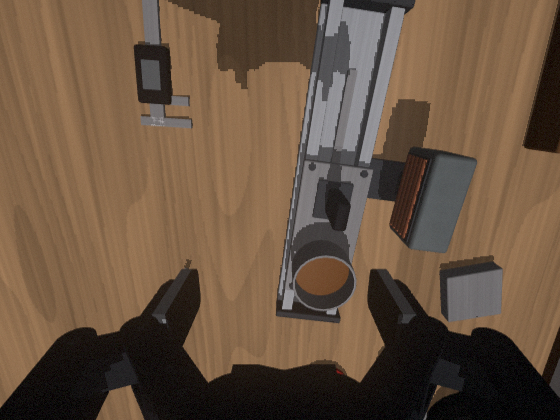

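The montage confirms it. The large silver lid has a wooden knob, its top at about scene (150,318) and side (337,282). The rim centre is about scene (261,243) and side (295,211), and the grip top scene (288,211) and side (278,192). The wrist view shows rim (323,280), grip, and rail edges.

```bash
cat > h.py <<'E'
from rig import *
import cv2,numpy as np
from scipy.spatial.transform import Rotation as R
def cam(n,s=None):
    c=get_calibration(n);K=np.array(c["intrinsics"])
    if n!="wrist": Rm=cv2.Rodrigues(np.array(c["rvec"],float))[0];t=np.array(c["tvec"]).ravel()
    else:
        T=np.array(c["T_tool_cam"]);W=np.eye(4);q=s["ee_rot"];W[:3,:3]=R.from_quat([q[1],q[2],q[3],q[0]]).as_matrix();W[:3,3]=s["eef_pos"]
        V=np.linalg.inv(W@T);Rm,t=V[:3,:3],V[:3,3]
    return K,Rm,t
def plane(c,uv,z):
    K,Rm,t=c;d=Rm.T@np.linalg.inv(K)@np.array([*uv,1.]);o=-Rm.T@t;return o+d*(z-o[2])/d[2]
def tri(c1,u1,c2,u2):
    P=[c[0]@np.c_[c[1],c[2]] for c in (c1,c2)]
    X=cv2.triangulatePoints(P[0],P[1],np.array(u1,float).reshape(2,1),np.array(u2,float).reshape(2,1));return (X[:3]/X[3]).ravel()
def proj(c,X): p=c[0]@(c[1]@np.array(X)+c[2]);return p[:2]/p[2]
def grab(name,fn):
    s=sense();im=capture(name)[:,:,::-1].copy();cv2.imwrite("pics/"+fn,im);return s,im
E
python3 - <<'E'
from h import *
np.set_printoptions(precision=1,suppress=True)
s=sense();A,B,C=cam("scene"),cam("side"),cam("wrist",s)
for n,u,v in [("knobtop",(149.8,317.8),(336.7,282)),("rim",(260.7,242.8),(294.7,210.6)),("grip",(287.4,210),(278.5,192))]:
    X=tri(A,u,B,v);print(n,X,proj(A,X)-u,proj(B,X)-v,"wrist px",proj(C,X))
print("rim wrist",plane(C,(323,281),87),"grip",plane(C,(340,206),102))
# lid disc: low-saturation mask
for n,c,f,(x,y) in [("scene",A,"scene0",(150,321)),("side",B,"side0",(335,291))]:
    im=cv2.imread(f"pics/{f}.png");h=cv2.cvtColor(im,cv2.COLOR_BGR2HSV)
    m=((h[...,1]<50)&(h[...,2]>100)).astype(np.uint8);w=np.zeros_like(m);w[y-25:y+25,x-30:x+30]=1;m*=w
    k=max(cv2.findContours(m,0,1)[0],key=cv2.contourArea);e=cv2.fitEllipse(cv2.convexHull(k));print(n,e,plane(c,e[0],11))
# rail long edges in wrist picture (z=34): left edge points, right edge
for a,b in [((323,5),(283,300)),((404,10),(342,300))]: 
    p,q=plane(C,a,34),plane(C,b,34);print(p,q,np.degrees(np.arctan2(*(p-q)[1::-1])), (p-q))
E
```

```text
knobtop [ 469.  -352.8   35.1] [ 0.  -0.3] [0.2 0.1] wrist px [247.  407.6]
rim [570.8 -97.4  77.9] [ 0.1 -1. ] [0.6 0.4] wrist px [322.6 278.6]
grip [581.6 -11.2 100. ] [-0.1  0.6] [-0.3 -0.2] wrist px [340.1 213.6]
rim wrist [570.  -94.9  87. ] grip [580.6  -2.8 102. ]
scene ((152.54331970214844, 321.2054443359375), (32.845333099365234, 38.49292755126953), 48.38297653198242) [ 469.1 -354.2   11. ]
side ((334.8848876953125, 291.379150390625), (20.608488082885742, 30.414844512939453), 101.51431274414062) [ 461.7 -355.6   11. ]
[565.1 182.5  34. ] [ 525.3 -157.1   34. ] 83.3274184811885 [ 39.7 339.6   0. ]
[645.1 178.2  34. ] [ 604.9 -157.1   34. ] 83.16780489051462 [ 40.2 335.3   0. ]
```

arm_command --steps '[[[1, 0, 0, 0, 0, 0, 0.785], [1, -0.9, 0, 0, 0, 0, 0], [1, -0.9, 0, 0, 0, 0, 0], [1, -0.9, 0, 0, 0, 0, 0], [1, -0.9, 0, 0, 0, 0, 0], [1, -0.9, -0.1, 0, 0, 0, 0], [1, -0.9, -0.1, 0, 0, 0, 0], [1, -0.9, -0.1, 0, 0, 0, 0]]]'

```text
time_s: 1.15
eef_pos: [472.5, -312.4, 245.1]
ee_rot: [-0.0, 0.748, 0.664, 0.0]
force: [1.3, 0.3, -0.3]
grip_width: 1.0
grip_force: 0.0
```

arm_command --steps '[[[0.6, -0.85, 0, 0.8, 0, 0, 0], [0.6, 0, 0, 0.1, 0, 0, 0], [0.6, 0, 0, 0, 0, 0, 0]]]'

```text
time_s: 1.52
eef_pos: [468.2, -352.8, 200.2]
ee_rot: [-0.0, 0.747, 0.664, 0.0]
force: [-0.3, 0.5, -0.1]
grip_width: 0.599
grip_force: 0.0
```

Run:
```python
from h import *
s,im=grab("wrist","w1.png");print(s["eef_pos"],s["ee_rot"],s["grip_width"])
C=cam("wrist",s);print(proj(C,[469,-353,39]),proj(C,[469,-353,11]))
```

```text
[ 468.20022515 -352.79754939  200.23349664] [-3.72201035e-04  7.47448191e-01  6.64319992e-01  1.09494919e-04] 0.5987145466769874
[282.93194132 198.29129768] [282.98865814 191.33958185]
```

View pics/w1.png

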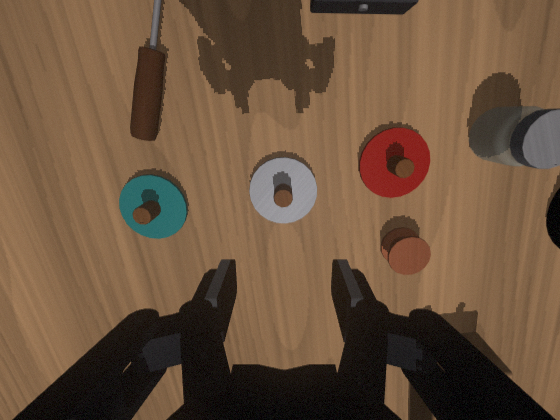

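The wrist view shows the silver lid's disc at (283,190) and its knob top at (283,199). Both are within 1 px of the prediction, so the lid is at (468.5,-353) and I'll descend on the knob.

arm_command --steps '[[[0.6, 0, 0, 0.9, 0, 0, 0], [0.6, 0, 0, 0.9, 0, 0, 0], [0.6, 0, 0, 0.9, 0, 0, 0], [0.6, 0, 0, 0.4, 0, 0, 0], [0.6, 0, 0, 0.28, 0, 0, 0], [0.6, 0, 0, 0, 0, 0, 0]]]'

```text
time_s: 2.33
eef_pos: [468.5, -352.9, 31.6]
ee_rot: [0.0, 0.747, 0.665, 0.0]
force: [1.3, 0.0, 0.1]
grip_width: 0.6
grip_force: 0.0
```

arm_command --steps '[[[0, 0, 0, 0, 0, 0, 0], [0, 0, 0, 0, 0, 0, 0], [0, 0, 0, 0, 0, 0, 0], [0, 0, 0, 0, 0, 0, 0], [0, 0, 0, 0, 0, 0, 0], [0, 0, 0, 0, 0, 0, 0]]]' --squeeze 40

```text
time_s: 3.08
eef_pos: [468.6, -353.7, 32.6]
ee_rot: [0.001, 0.747, 0.664, 0.0]
force: [-0.2, 1.2, 7.3]
grip_width: 0.219
grip_force: 39.0
```

arm_command --steps '[[[0, 0, 0, -0.3, 0, 0, 0], [0, 0, 0, -0.9, 0, 0, 0], [0, 0, 0, -0.9, 0, 0, 0], [0, 0, 0, -0.9, 0, 0, 0], [0, 0.69, 0.35, 0, 0, 0, 0], [0, 0.69, 0.35, 0, 0, 0, 0], [0, 0.69, 0.36, 0, 0, 0, 0], [0, 0.69, 0.36, 0, 0, 0, 0]]]'

```text
time_s: 4.08
eef_pos: [555.4, -223.5, 182.3]
ee_rot: [0.0, 0.748, 0.664, 0.0]
force: [0.4, 0.3, -0.8]
grip_width: 0.216
grip_force: 39.2
```

arm_command --steps '[[[0, 0, 0, 0, 0, 0, 0], [0, 0, 0, 0, 0, 0, 0]]]'

```text
time_s: 4.32
eef_pos: [554.6, -225.0, 181.8]
ee_rot: [0.0, 0.748, 0.664, -0.0]
force: [-0.6, 0.5, -0.3]
grip_width: 0.211
grip_force: 39.2
```

Run:
```python
from h import *
s,im=grab("wrist","w2.png");print(s["eef_pos"],s["ee_rot"],s["grip_width"],s["force"])
C=cam("wrist",s);print(proj(C,[570.5,-96,87]),proj(C,[580,-11.5,102]))
```

```text
[ 554.55755284 -224.99644223  181.82523374] [ 2.64736859e-04  7.47528125e-01  6.64230098e-01 -9.36110577e-05] 0.21109684205516485 [-0.59730736  0.47586325 -0.27738305]
[282.08524475  37.47531152] [ 280.61415708 -153.50484632]
```

View pics/w2.png

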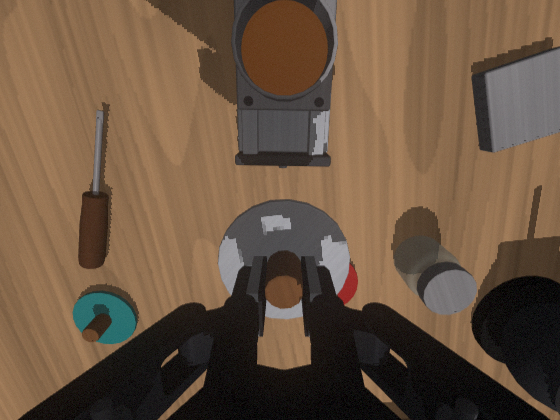

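The wrist view shows the lid held level, with its disc about x 219–350 and centred near 284. The pot rim is cut off at the top, spanning about x 235–336. I'll back off and up to see the whole rim and the grip.

arm_command --steps '[[[0, -0.6, 0, -0.8, 0, 0, 0], [0, -0.6, 0, -0.8, 0, 0, 0], [0, 0, 0, 0, 0, 0, 0], [0, 0, 0, 0, 0, 0, 0]]]'

```text
time_s: 4.88
eef_pos: [547.2, -284.2, 260.3]
ee_rot: [-0.001, 0.748, 0.664, -0.0]
force: [0.5, 0.1, -1.0]
grip_width: 0.218
grip_force: 39.3
```

Run:
```python
from h import *
s,im=grab("wrist","w3.png");print(s["eef_pos"],s["ee_rot"])
C=cam("wrist",s);r=proj(C,[570.5,-96,87]);print(r,proj(C,[580,-11.5,102]))
x,y=int(r[0])-70,max(0,int(r[1])-60);print(x,y)
c=im[y:y+105,x:x+140];cv2.imwrite("pics/w3c.png",cv2.resize(c,None,fx=5,fy=5,interpolation=cv2.INTER_CUBIC))
```

```text
[ 547.15691088 -284.19537756  260.32475184] [-8.98883433e-04  7.47807903e-01  6.63914548e-01 -6.50798811e-05]
[282.92344753 -19.40854332] [ 281.87118655 -170.92306216]
212 0
```

View pics/w3c.png

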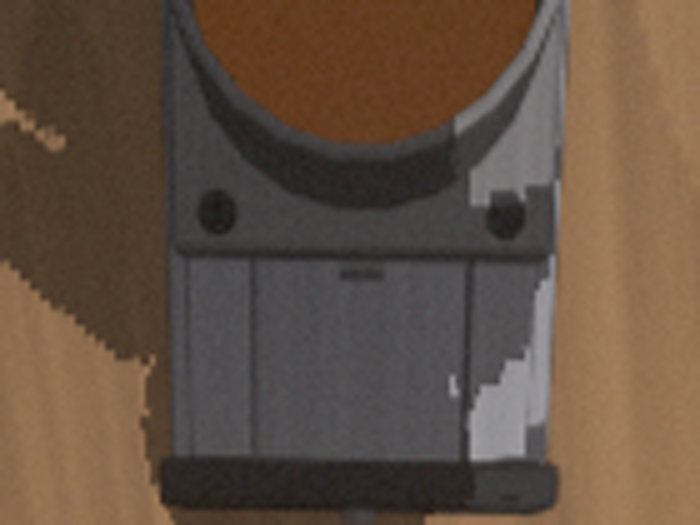

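The crop holds only the near rim arc, whose wax edge is the near inner rim edge. I'll ray-cast that edge onto the rim plane and fit circles in the three wrist views. For the height check, I'll triangulate the arc across views.

Run:
```python
from h import *
from scipy.optimize import least_squares
np.set_printoptions(precision=1,suppress=True)
q=lambda p,r:{"eef_pos":np.array(p),"ee_rot":np.array(r)}
V={"wrist0":(q([524.82,.03,244.88],[-.0004,.70711,.70711,-.0003]),1),
"w2":(q([554.56,-225.0,181.83],[.00026,.747528,.66423,-.00009]),-1),
"w3":(q([547.16,-284.2,260.32],[-.0009,.747808,.663915,-.00006]),-1)}
D={}
for f,(s,sg) in V.items():
    C=cam("wrist",s);im=cv2.imread(f"pics/{f}.png");h=cv2.cvtColor(im,cv2.COLOR_BGR2HSV)
    r=proj(C,[570.5,-96,87]);m=((h[...,0]<13)&(h[...,1]>170)).astype(np.uint8)
    w=np.zeros_like(m);x,y=r.astype(int);w[max(0,y-60):max(y+60,0),x-60:x+60]=1
    k=max(cv2.findContours(m*w,0,cv2.CHAIN_APPROX_NONE)[0],key=cv2.contourArea)[:,0]
    k=k[k[:,1]>1]
    for z in (84,87,90):
        P=np.array([plane(C,p,z)[:2] for p in k.astype(float)])
        d=P-P.mean(0);g=P if 0 else P
        c=np.array([570.5,-96])
        for _ in range(6):
            a=np.degrees(np.arctan2(P[:,0]-c[0],sg*(P[:,1]-c[1])));sel=np.abs(a)<55
            o=least_squares(lambda t:np.hypot(*(P[sel]-t).T)-33,c,loss="soft_l1");c=o.x
        print(f,z,c,sel.sum(),np.sqrt(np.mean(o.fun**2)))
```

```text
wrist0 84 [570.5 -96. ] 0 nan
wrist0 87 [570.5 -96. ] 0 nan
wrist0 90 [570.5 -96. ] 0 nan
w2 84 [551.9 -77.5] 140 2.202996241315577
w2 87 [552. -78.] 140 2.173805179450377
w2 90 [552.1 -78.4] 140 2.1446123753672612
w3 84 [569.5 -89.4] 66 2.382753364188403
w3 87 [569.6 -90.2] 66 2.3598059064117565
w3 90 [569.7 -91.1] 66 2.3368438245609386
  return _methods._mean(a, axis=axis, dtype=dtype,
  ret = ret.dtype.type(ret / rcount)
```

arm_command --steps '[[[0, 0.7, 0, 0.6, 0, 0, 0], [0, 0.7, 0, 0.4, 0, 0, 0], [0, 0.7, 0, 0, 0, 0, 0], [0, 0, 0, 0, 0, 0, 0], [0, 0, 0, 0, 0, 0, 0]]]'

```text
time_s: 5.55
eef_pos: [559.9, -180.0, 210.8]
ee_rot: [-0.0, 0.747, 0.664, -0.0]
force: [0.2, 0.4, -0.8]
grip_width: 0.218
grip_force: 39.3
```

Run:
```python
from h import *
s,im=grab("wrist","w4.png");print(s["eef_pos"],s["ee_rot"])
C=cam("wrist",s);r=proj(C,[570.5,-96,87]);print(r,proj(C,[580,-11.5,102]))
h=cv2.cvtColor(im,cv2.COLOR_BGR2HSV);x,y=r.astype(int)
print(h[y,x],[h[y,x+d].tolist() for d in range(0,70,6)],[h[y+d,x].tolist() for d in range(0,60,6)])
x0=x-70;y0=max(0,y-85);print(x0,y0);c=im[y0:y0+150,x0:x0+140]
cv2.imwrite("pics/w4c.png",cv2.resize(c,None,fx=4,fy=4,interpolation=cv2.INTER_CUBIC))
```

```text
[ 559.92067365 -179.96292056  210.84719056] [-3.14323844e-04  7.47375151e-01  6.64402162e-01 -2.29799847e-04]
[282.54555633 110.01507371] [281.52116973 -24.89120006]
[ 11 164 104] [[11, 164, 104], [13, 175, 102], [13, 171, 103], [13, 178, 103], [13, 184, 101], [13, 176, 103], [12, 172, 105], [5, 48, 58], [14, 110, 156], [15, 114, 148], [15, 114, 148], [15, 116, 163]] [[11, 164, 104], [11, 167, 104], [12, 176, 103], [12, 160, 107], [13, 169, 104], [13, 161, 106], [11, 162, 107], [0, 32, 56], [140, 6, 139], [114, 8, 159]]
212 25
```

View pics/w4c.png

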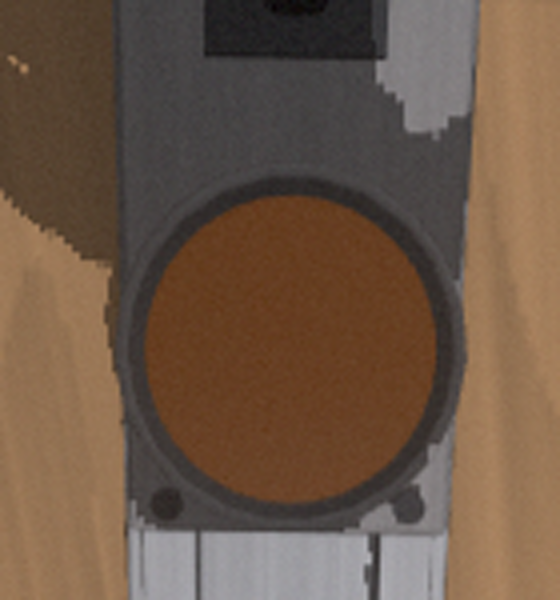

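The crop shows the rim as a clean circle, x 120–465 and y 170–519 in the crop, so its centre is at w4 pixel (285.2,111.2). The carriage edges frame it.

Run:
```python
from h import *
np.set_printoptions(precision=1,suppress=True)
s={"eef_pos":[559.92,-179.96,210.85],"ee_rot":[-.0003,.747375,.664402,-.0002]};C=cam("wrist",s)
C0=cam("wrist",{"eef_pos":[524.82,.03,244.88],"ee_rot":[-.0004,.70711,.70711,-.0003]})
f=lambda x,y:(x/4+212,y/4+25)
for a in [(120,345),(465,345),(292.5,170),(292.5,519)]: print(plane(C,f(*a),87))
print("tri",tri(C0,(323.3,281),C,f(293,345)))
im=cv2.imread("pics/w4.png");h=cv2.cvtColor(im,cv2.COLOR_BGR2HSV)
m=((h[...,0]<20)&(h[...,1]>135)&(h[...,2]<120)).astype(np.uint8);w=np.zeros_like(m);w[60:162,240:330]=1
k=max(cv2.findContours(m*w,0,1)[0],key=cv2.contourArea);e=cv2.fitEllipse(k);print("wax",e,plane(C,e[0],70),plane(C,e[0],80))
c=np.array([plane(C,f(292.8,345),87)])[0]
q=s["eef_pos"];print("tool shift to rim",(c-q)[:2]@[.118,.993],(c-q)[:2]@[.993,-.118])
```

```text
[537.8 -93.1  87. ]
[ 607.1 -101.3   87. ]
[576.2 -65.3  87. ]
[ 568.4 -131.8   87. ]
tri [571.8 -97.3  82.4]
wax ((284.2007751464844, 111.7332763671875), (71.72278594970703, 75.51136779785156), 179.09817504882812) [571.7 -97.4  70. ] [571.7 -97.4  80. ]
tool shift to rim 83.68260254268192 2.7508860958428336
```

arm_command --steps '[[[0, 0.835, 0.025, 0, 0, 0, 0], [0, 0.835, 0.025, 0, 0, 0, 0], [0, 0, 0, 0.6, 0, 0, 0], [0, 0, 0, 0.6, 0, 0, 0], [0, 0, 0, 0.4, 0, 0, 0], [0, 0, 0, 0.1, 0, 0, 0], [0, 0, 0, 0, 0, 0, 0], [0, 0, 0, 0, 0, 0, 0]]]'

```text
time_s: 6.6
eef_pos: [572.8, -97.6, 127.3]
ee_rot: [0.001, 0.748, 0.664, 0.0]
force: [-0.1, -0.3, -1.8]
grip_width: 0.218
grip_force: 39.3
```

Run:
```python
from h import *
s=sense();print(s["eef_pos"],s["force"])
a=grab("scene","s5.png")[1];b=grab("side","t5.png")[1];A,B=cam("scene"),cam("side")
pa=proj(A,[572,-98,90]).astype(int);pb=proj(B,[572,-98,90]).astype(int)
f=lambda im,p:cv2.resize(im[p[1]-30:p[1]+30,p[0]-40:p[0]+40],(400,300),interpolation=cv2.INTER_CUBIC)
cv2.imwrite("pics/m5.png",np.hstack([f(a,pa),f(b,pb)]));print(pa,pb)
```

```text
[572.82819455 -97.61972939 127.25515255] [-0.12752113 -0.28888481 -1.75864922]
[260 239] [295 207]
```

View pics/m5.png

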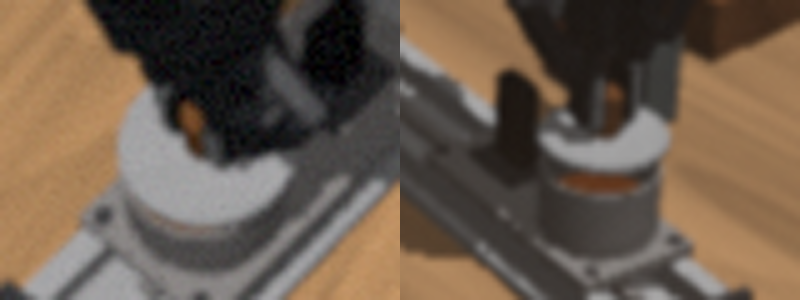

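The view shows the lid hovering concentrically over the pot, with the wax still visible beneath it. I'll lower it gently.

arm_command --steps '[[[0, 0, 0, 0.05, 0, 0, 0], [0, 0, 0, 0.05, 0, 0, 0], [0, 0, 0, 0.05, 0, 0, 0], [0, 0, 0, 0.04, 0, 0, 0], [0, 0, 0, 0.03, 0, 0, 0], [0, 0, 0, 0.02, 0, 0, 0], [0, 0, 0, 0, 0, 0, 0]]]'

```text
time_s: 7.58
eef_pos: [572.3, -97.5, 114.5]
ee_rot: [0.0, 0.747, 0.664, -0.0]
force: [-1.8, -1.9, 0.4]
grip_width: 0.215
grip_force: 39.5
```

arm_command --steps '[[[0, 0, 0, 0.02, 0, 0, 0], [0, 0, 0, 0.02, 0, 0, 0], [0, 0, 0, 0, 0, 0, 0], [0, 0, 0, 0, 0, 0, 0]]]'

```text
time_s: 8.07
eef_pos: [572.3, -97.4, 113.5]
ee_rot: [0.0, 0.747, 0.664, -0.0]
force: [-7.0, -0.8, 12.5]
grip_width: 0.215
grip_force: 40.9
```

arm_command --steps '[[[0.5, 0, 0, 0, 0, 0, 0], [0.5, 0, 0, 0, 0, 0, 0], [0.5, 0, 0, 0, 0, 0, 0], [0.5, 0, 0, -0.1, 0, 0, 0], [0.5, 0, 0, -0.4, 0, 0, 0], [0.5, 0, 0, -0.8, 0, 0, 0], [0.5, 0, 0, -0.6, 0, 0, 0], [0.5, 0, 0, 0, 0, 0, 0]]]'

```text
time_s: 9.07
eef_pos: [573.3, -97.5, 209.9]
ee_rot: [0.002, 0.747, 0.664, 0.001]
force: [-0.0, 0.4, -0.7]
grip_width: 0.497
grip_force: 0.0
```

Run:
```python
from h import *
s,w=grab("wrist","w6.png");print(s["eef_pos"],s["ee_rot"],s["grip_width"],s["force"]);C=cam("wrist",s)
b=grab("side","t6.png")[1];B=cam("side");pb=proj(B,[575,-70,95]).astype(int);print(pb)
print("pred lid disc,knob,grip",proj(C,[572.3,-97.6,92]),proj(C,[572.3,-97.6,120]),proj(C,[582.2,-13.4,102]))
f=cv2.resize(b[pb[1]-60:pb[1]+60,pb[0]-60:pb[0]+60],(420,420),interpolation=cv2.INTER_CUBIC)
cv2.imwrite("pics/m6.png",np.hstack([w[:,120:500],f]))
```

```text
[573.25823332 -97.51090997 209.85658445] [0.00217616 0.74745352 0.66430957 0.00113472] 0.49721279612681374 [-0.04461673  0.42914581 -0.67615137]
[290 201]
pred lid disc,knob,grip [280.13037352 211.73849957] [279.91527504 223.09389938] [279.47298517 109.72666501]
```

View pics/m6.png

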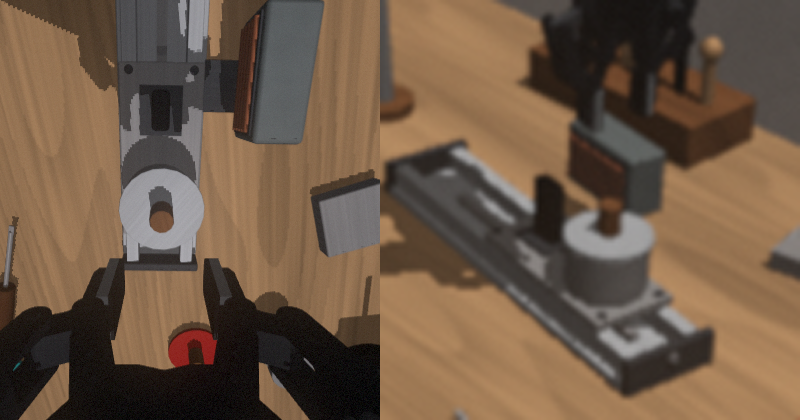

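The lid is seated and level on the pot and released: its disc is centred at wrist (282,209) and its knob at (281,218). The grip top is at about (280,104), straight ahead. Next I'll move over the grip and take it.

arm_command --steps '[[[0.5, 0.85, -0.01, 0, 0, 0, 0], [0.5, 0.85, -0.01, 0, 0, 0, 0], [0.5, 0, 0, 0.5, 0, 0, 0], [0.5, 0, 0, 0.8, 0, 0, 0], [0.5, 0, 0, 0.8, 0, 0, 0], [0.5, 0, 0, 0.46, 0, 0, 0], [0.5, 0, 0, 0, 0, 0, 0]]]'

```text
time_s: 10.05
eef_pos: [580.0, -12.5, 76.9]
ee_rot: [-0.002, 0.748, 0.664, -0.002]
force: [0.2, -0.1, 0.1]
grip_width: 0.498
grip_force: 0.0
```

arm_command --steps '[[[0, 0, 0, 0, 0, 0, 0], [0, 0, 0, 0, 0, 0, 0], [0, 0, 0, 0, 0, 0, 0], [0, 0, 0, 0, 0, 0, 0], [0, 0, 0, 0, 0, 0, 0], [0, 0, 0, 0, 0, 0, 0]]]' --squeeze 30

```text
time_s: 10.8
eef_pos: [581.6, -12.8, 80.4]
ee_rot: [0.0, 0.748, 0.664, 0.0]
force: [-4.2, 0.7, 5.8]
grip_width: 0.163
grip_force: 30.3
```

arm_command --steps '[[[0, 0.04, 0, 0, 0, 0, 0], [0, 0.12, 0, 0, 0, 0, 0], [0, 0.24, 0, 0, 0, 0, 0], [0, 0.28, 0, 0, 0, 0, 0], [0, 0.28, 0, 0, 0, 0, 0], [0, 0.24, 0, 0, 0, 0, 0], [0, 0.12, 0, 0, 0, 0, 0], [0, 0.08, 0, 0, 0, 0, 0]]]'

```text
time_s: 11.8
eef_pos: [590.8, 56.7, 80.4]
ee_rot: [0.001, 0.748, 0.664, 0.001]
force: [4.9, -3.3, 5.4]
grip_width: 0.161
grip_force: 30.6
```

Run:
```python
from h import *
np.set_printoptions(precision=1,suppress=True)
s=sense();print(s["eef_pos"],s["force"],s["force"]@[.118,.993,0],s["force"]@[.993,-.118,0])
```

```text
[590.8  56.7  80.4] [ 4.9 -3.3  5.4] -2.7271574238937966 5.292908346654728
```

arm_command --steps '[[[0, 0.06, 0.01, 0, 0, 0, 0], [0, 0.06, 0.01, 0, 0, 0, 0], [0, 0, 0, 0, 0, 0, 0]]]'

```text
time_s: 12.18
eef_pos: [591.7, 62.9, 80.4]
ee_rot: [0.0, 0.748, 0.664, 0.001]
force: [-1.3, 0.7, 8.3]
grip_width: 0.161
grip_force: 30.8
```

arm_command --steps '[[[0, 0.04, 0, 0, 0, 0, 0], [0, 0.04, 0, 0, 0, 0, 0], [0, 0, 0, 0, 0, 0, 0]]]'

```text
time_s: 12.55
eef_pos: [592.2, 66.8, 80.4]
ee_rot: [0.0, 0.748, 0.664, 0.001]
force: [-0.2, -1.4, 7.3]
grip_width: 0.157
grip_force: 30.8
```

arm_command --steps '[[[0, 0.04, 0, 0, 0, 0, 0], [0, 0.04, 0, 0, 0, 0, 0], [0, 0, 0, 0, 0, 0, 0]]]'

```text
time_s: 12.92
eef_pos: [592.8, 70.7, 80.4]
ee_rot: [0.0, 0.748, 0.664, 0.001]
force: [-0.7, -0.6, 7.7]
grip_width: 0.161
grip_force: 30.7
```

arm_command --steps '[[[0, 0.04, 0, 0, 0, 0, 0], [0, 0.04, 0, 0, 0, 0, 0], [0, 0, 0, 0, 0, 0, 0]]]'

```text
time_s: 13.3
eef_pos: [593.3, 74.9, 80.4]
ee_rot: [0.0, 0.748, 0.664, 0.001]
force: [0.8, 0.0, 8.6]
grip_width: 0.16
grip_force: 30.7
```

arm_command --steps '[[[0, 0.04, 0, 0, 0, 0, 0], [0, 0.04, 0, 0, 0, 0, 0], [0, 0, 0, 0, 0, 0, 0]]]'

```text
time_s: 13.68
eef_pos: [593.9, 79.4, 80.4]
ee_rot: [0.0, 0.748, 0.664, 0.001]
force: [1.4, 3.1, 6.5]
grip_width: 0.159
grip_force: 30.7
```

arm_command --steps '[[[0, 0.04, 0, 0, 0, 0, 0], [0, 0.04, 0, 0, 0, 0, 0], [0, 0, 0, 0, 0, 0, 0]]]'

```text
time_s: 14.05
eef_pos: [594.3, 82.1, 80.4]
ee_rot: [0.001, 0.748, 0.664, 0.001]
force: [0.6, -3.0, 7.9]
grip_width: 0.162
grip_force: 30.6
```

At y=79.4 the grip was pulled forward (+3.1 N) and at 82.1 it was held back (-3 N), which looks like the notch. I'll probe 3 mm further to confirm.

arm_command --steps '[[[0, 0.03, 0, 0, 0, 0, 0], [0, 0.03, 0, 0, 0, 0, 0], [0, 0, 0, 0, 0, 0, 0], [0, 0, 0, 0, 0, 0, 0]]]'

```text
time_s: 14.55
eef_pos: [594.6, 84.6, 80.3]
ee_rot: [0.001, 0.748, 0.664, 0.0]
force: [0.6, -6.3, 8.1]
grip_width: 0.164
grip_force: 30.5
```

Run:
```python
from h import *
for i in range(3):
    s=sense();print(s["eef_pos"].round(2),s["force"].round(2));capture("wrist")
```

```text
[594.63  84.65  80.35] [ 0.6  -6.29  8.1 ]
[594.64  84.61  80.38] [-0.17 -6.64  7.1 ]
[594.62  84.62  80.35] [-0.38 -5.82  7.22]
```

The steady -6 N confirms the carriage is past the middle of the notch. I'll ease back until the force balances.

arm_command --steps '[[[0, -0.04, 0, 0, 0, 0, 0], [0, -0.03, 0, 0, 0, 0, 0], [0, 0, 0, 0, 0, 0, 0], [0, 0, 0, 0, 0, 0, 0]]]'

```text
time_s: 15.2
eef_pos: [594.2, 81.6, 80.4]
ee_rot: [0.001, 0.748, 0.664, 0.001]
force: [-0.0, -3.0, 7.8]
grip_width: 0.166
grip_force: 30.5
```

Run:
```python
from h import *
for i in range(3):
    s=sense();print(s["eef_pos"].round(2),s["force"].round(2),s["dq"].round(3));capture("wrist")
```

```text
[594.22  81.57  80.38] [-0.01 -2.98  7.82] [ 0.     0.001  0.    -0.001 -0.001 -0.   ]
[594.22  81.57  80.37] [-0.46 -2.93  7.76] [-0.001  0.    -0.002  0.001 -0.001  0.001]
[594.23  81.56  80.37] [ 0.58 -4.25  6.77] [-0.001  0.001 -0.003  0.    -0.     0.   ]
```

arm_command --steps '[[[0, -0.02, 0, 0, 0, 0, 0], [0, 0, 0, 0, 0, 0, 0], [0, 0, 0, 0, 0, 0, 0]]]'

```text
time_s: 15.72
eef_pos: [594.2, 81.2, 80.4]
ee_rot: [0.001, 0.748, 0.664, 0.001]
force: [0.8, 0.2, 7.1]
grip_width: 0.163
grip_force: 30.6
```

Run:
```python
from h import *
for i in range(3):
    s=sense();print(s["eef_pos"].round(2),s["force"].round(2));capture("wrist")
```

```text
[594.17  81.23  80.36] [0.84 0.16 7.11]
[594.19  81.2   80.39] [ 0.35 -0.8   6.9 ]
[594.19  81.22  80.39] [0.5  0.57 7.72]
```

The force is balanced at zero mid-notch. I'll check numerically that the lid rode along with the pot, using disc ellipses in the side view before and after, then hand in.

Run:
```python
from h import *
B=cam("side")
b=grab("side","t7.png")[1]
for im,X in ((cv2.imread("pics/t6.png"),[572.3,-97.5,92]),(b,[584.5,-3.6,92])):
    p=proj(B,X);x,y=p.astype(int);h=cv2.cvtColor(im,cv2.COLOR_BGR2HSV)
    m=((h[...,1]<50)&(h[...,2]>110)).astype(np.uint8);w=np.zeros_like(m);w[y-13:y+13,x-18:x+18]=1
    k=max(cv2.findContours(m*w,0,1)[0],key=cv2.contourArea);print(p,cv2.fitEllipse(cv2.convexHull(k)),cv2.boundingRect(k))
    hs=((h[...,0]<18)&(h[...,1]>90)).astype(np.uint8)*0
```

```text
[295.86338386 206.6573495 ] ((295.0574645996094, 207.54273986816406), (13.984423637390137, 25.705276489257812), 94.90999603271484) (283, 201, 25, 14)
[277.14692076 192.78100335] ((276.51776123046875, 193.60350036621094), (12.871895790100098, 24.257349014282227), 93.00043487548828) (265, 188, 24, 13)
```

The lid's disc has the same offset and shape before and after the slide, so it stayed seated and level.

```bash
python3 -c "
from rig import *
s=sense();print(s['eef_pos'],s['force'],s['grip_force'],s['time_s'])
print(finish_job())"
```

```text
[594.17246664  81.22390272  80.37401901] [0.93130489 0.12907389 7.38231083] 30.624014139175415 15.925
the job is handed in; nothing more can be done
None
```

The job is handed in at about 16 s: the lid is on the pot, level and let go, and the carriage is at rest in the detent notch with the grip still held at about 30 N; the hand-in returned no verdict.

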